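# Close the test jig and hold the probe head home

## Robot

A 6-joint arm with a two-finger parallel gripper is mounted at the origin on the work surface. World frame = base frame: x ahead of the robot, y to its left, z up, the work surface at z = 0. Lengths are in m, angles in degrees, forces in N, time in s.
With the tool pointing down it reaches from about 0.375 to 0.9 m from the base axis. Payload 3.1 kg.
Tool frame: the origin (TCP) lies midway between the tips of the shut fingers; the grasp point (between the pads) lies 19 mm behind it; z points along the fingers, y is the direction in which the jaws open and shut (so a half turn about z gives the same grasp; the last joint's range is limited). The gripper opens to 87 mm and grips with 3 to 60 N. Pads are 19 mm wide; open, the fingers measure 117 mm over their backs; the gripper's body (75 mm by 190 mm) begins 51 mm behind the grasp point.
Start: joints at [62.023, 30.224, 82.088, -0, 67.689, -10.227], TCP at [0.191, 0.595, 0.223] pointing down, gripper open.
Joint ranges: [-176.69, 176.69], [-43.24, 126.21], [12.49, 139.97], [-82, 262], [0, 151.66], [-163.58, 163.58]. Speed limits (degrees/s): [159.86, 159.86, 180, 180, 180, 180].

## Interface

Orientations are given as a 3x3 rotation matrix whose columns are the frame's x, y, z axes.
In Python, from rig import status, vision, bot, models gives the robot as it stands.
- The arm moves only by the tool send_rows, never from a script. Its argument "moves" is a list of rows, each a list of 7 numbers: the shift along the tool's x, y, z in units of 25 mm (1.0 is 25 mm), then the turn, a rotation vector about the tool's x, y, z in units of 10 degrees (1.0 is 10 degrees), then the closure, from -1 (fully open) to 1 (shut), so that 0 is half open. In form: [[dx, dy, dz, rx, ry, rz, hand], ...]. A call has 1 to 12 rows; each row shifts and turns the commanded pose from where the row before left it, along the tool's axes as they then stand; what a row does not reach is not made up. A row lasts 1/8 s, in which the tool goes at most 62.5 mm and 10.7 degrees, less where a joint would pass 70% of its speed; a pose out of reach is approached as far as the arm can. A call is refused whole if a number of a shift passes 1 or a number of a turn 1, either way. A call with a gripper value outside its range is refused whole. The fingers move at their own pace and stop on an object; the grip force is fixed at half the most. Time passes only in rows, so rows that do not move let the fingers close. It gives the time, the measured TCP pose, the force and the opening at its end, in the units of the state.
- status.read_state(): the state, without advancing time (a new reading comes with each control period).
- vision.capture(name): name is "side" or "top"; returns a dict with "img" (400x640x3 uint8, red, green, blue), "depth" (400x640 float32, m along the optical axis (not along the pixel's ray), 0 where there is no reading), "fx", "fy", "cx", "cy" (pixels), "distortion" ([k1, k2, p1, p2, k3] as OpenCV has them; the pictures are not rectified), "pose" (4x4, takes a point from camera to world coordinates). Camera axes: x right, y up, looking along -z (the intrinsics and any distortion apply to the point x, -y, -z); pixel columns grow to the right and rows downward; lengths in m; the calibration is good to about 2 mm. A picture is of the moment at which its call begins.
- bot.hand_in(): hands the job in, once; it reports no verdict.
Trained networks look in the newest picture that a camera, given by its name, has taken for a name from the list of things; names that differ only in an ending like _2 or _b are one class to them, and where a whole thing is asked for, a point or a joint stands for the part that bears it (a point fixed in the world has none). Each returns a list of dicts, best first, with "confidence" (0 to 1); they miss things now and then, are a little off and sometimes report something else, mostly with a low value. They report only what shows in the picture. A call takes as long as a camera call.
- models.masks_of(camera, name): "mask" (400x640 bool, what is visible of it) and "extent" ([left, top, right, bottom] in pixels, round what is visible of it).
- models.landmark_of(camera, name): "point" ([column, row] in pixels: a listed point, or the origin of a listed thing).
The state is a dict: "time_s": time; "joint_positions": joint angles; "qvel": joint speeds; "tau": joint torques, N m; "position": TCP position; "tcp_rot": TCP orientation; "force": force on the tool from outside, world axes, zero at the start; "moment": the same for the moment, N m; "opening": opening from 0.0 (shut) to 1.0 (fully open).
Only numpy, scipy, OpenCV 4.12 (cv2) and the standard library are available. Lean on these libraries where they do the work, as an engineer would, in place of code of your own. Each camera call takes 0.05 s, during which the arm holds its last target.

## Task

Get the circuit board ready for its test: first press both hinged covers of the grey test jig down until they click and stay shut. Then set the knurled probe head over the jig's round port, turn it until its hidden keyways drop over the port's pins, and push it fully home against the sprung contact ring. Finish while holding it pushed home with the gripper, leaving the jar, screwdriver, reel and multimeter on the bench where they are.

Things in the scene. Friction and masses are not known exactly. Their poses are not given: they have to be found in the camera images.
- jig: Grey plastic board test jig, fixed to the bench, 160 mm (x) by 260 mm (y), deck 30 mm high; origin at the centre of its underside, z up, x away from the robot at yaw 0. Its +y part carries the green board under the two covers, its -y part the round port. Small latch posts along the near edge rise to 50 mm.
- left_cover (a joint): Opening angle (rad) of the left board cover as the robot sees it; 0 = shut and level. Starts at 0.5 to 0.9, free edge up. Light friction; a weak spring lifts an unlatched cover to about 0.2. In the last 0.1 rad a nose on the free edge snaps under a sprung catch: about 7 N down at the pad clicks it, then it stays within 0.01 of 0 unaided. It turns about the jig's y axis.
- left_hinge (a point): Middle of the hinge axis of the left cover: jig x +52 mm, y +92 mm, 46 mm above the table, axes of the jig. The cover is a black frame with a clear window, reaching 93 mm from the hinge axis, 50 mm wide (jig y), 6 mm thick, hinged on its far edge, the free edge towards the robot; shut, its upper face is level, 49 mm above the table.
- left_cover_pad (a point): Point on the upper face of the left cover, on its centre line, 77 mm from the hinge axis and about 16 mm inside the free edge: the place to press with closed fingertips. Moves with the cover; z is the normal of the face, x points to the hinge.
- right_cover (a joint): Opening angle (rad) of the right board cover as the robot sees it; 0 = shut and level. Starts at 0.5 to 0.9, free edge up. Light friction; a weak spring lifts an unlatched cover to about 0.2. In the last 0.1 rad a nose on the free edge snaps under a sprung catch: about 7 N down at the pad clicks it, then it stays within 0.01 of 0 unaided. It turns about the jig's y axis.
- right_hinge (a point): Middle of the hinge axis of the right cover: jig x +52 mm, y +28 mm, 46 mm above the table, axes of the jig. The cover is a black frame with a clear window, reaching 93 mm from the hinge axis, 50 mm wide (jig y), 6 mm thick, hinged on its far edge, the free edge towards the robot; shut, its upper face is level, 49 mm above the table.
- right_cover_pad (a point): Point on the upper face of the right cover, on its centre line, 77 mm from the hinge axis and about 16 mm inside the free edge: the place to press with closed fingertips. Moves with the cover; z is the normal of the face, x points to the hinge.
- port_seat (a point): Foot of the port on its vertical axis, on the jig's deck 30 mm above the table (jig x 0, y -75 mm); axes of the jig. Above it: a dark flange 68 mm across to 4 mm; a copper contact ring 47 mm across, upper face at 14 mm free, 8 mm fully down; a brass spigot 27 mm across to 29 mm high, tapering to 16 mm across at its top, 36 mm.
- port_pins (a point): Point on the port's axis 23 mm above port_seat, level with the tops of four steel pins that stick out of the spigot every 90 degrees to 17.75 mm from the axis; 4 mm wide, 17 to 23 mm above port_seat. Their angle differs from start to start and is not told by this point's axes (those of the jig).
- collar: Probe head: aluminium knurled collar 49 mm across (50 over knurls), 40 mm high, closed top with a brass stub 20 mm across up to 50 mm. Loose, 0.11 to 0.21 kg, stands on the bench, open end down. Origin: centre of its lower rim, z up. Any grip yaw will do; fingertips may reach 7 mm above the rim (pads centred 26 mm above it).
- collar_bore (a point): Point in the head on its axis, 34 mm above the lower rim, at the end of the bore (32 mm across). Four keyways every 90 degrees, 10.5 mm wide, 41 mm across opposite ones, unseen from outside. Over the spigot the rim rests on the pins; with keyways within about 8 degrees of the pins it drops on to the contact ring (a quarter turn at most). Home, the rim is 8 mm above port_seat.
- contact_ring (a joint): Travel in m of the sprung contact ring, 0 = up (free), 0.006 = fully down (hard stop), which is the head fully home. Needs 3 N to start moving and 10 N at the stop: the head's own weight does not move it, and it lifts the head when released.
- jar: Bystander: small round jar with a black cap, 38 mm across, 36 mm high; origin at the centre of its underside.
- driver: Bystander: screwdriver 150 mm long lying in front of the jig; origin at about its middle.
- reel: Bystander: metal reel 60 mm across, 50 mm high, standing to the left of the jig; origin at the centre of its underside.
- meter: Bystander: flat grey multimeter, 170 by 85 by 36 mm, on the far left; origin at the centre of its underside.

How it is judged:
By the outcome, as a careful person would: the job done as asked, in the order asked, and still so for the second after the job is handed in, while the arm keeps its last pose, push and grip.
It also fails if it takes over 72 s, if anything falls off the work surface, if the arm or the gripper's body presses on something with over 40 N, if the wrist force passes 120 N, or if a joint passes its speed limit or range.

## Working session

There is one attempt and no reset: what is moved stays moved. The work goes in short steps, Python scripts to look and compute and a tool call to move; the robot and the scene stay as the last step left them, time stands still between calls to the robot, and variables do not carry over. Pictures are saved under pics/ and viewed, and the job is handed in when it is done.

Besides the shell and the picture viewer there is one more tool, called after "Call:" by a JSON object that holds its "op" and its "data". send_rows: Moves the arm, as the interface text tells. Its arguments: {"type":"object","properties":{"moves":{"type":"array"}},"required":["moves"]}

```bash
ls; mkdir -p pics
python3 - <<'E'
from rig import status, vision, bot, models
import cv2
print(status.read_state())
for c in ("side","top"):
    d=vision.capture(c); cv2.imwrite(f"pics/{c}0.png",d["img"][...,::-1]); print(c,d["fx"],d["fy"],d["cx"],d["cy"],d["distortion"],d["pose"])
    for n in ["jig","collar","collar_bore","port_seat","port_pins","left_hinge","right_hinge","left_cover_pad","right_cover_pad","jar","driver","reel","meter"]:
        r=models.landmark_of(c,n); print(n,[(x["point"],round(x["confidence"],2)) for x in r[:2]])
print(status.read_state()["time_s"])
E
```

```text
pics
{'time_s': 0.0, 'joint_positions': array([ 6.20233883e+01,  3.02798578e+01,  8.21556484e+01, -1.43387854e-03,
        6.76896548e+01, -1.02262540e+01]), 'qvel': array([ 0.09989771,  0.02944846, -0.02926176, -0.00606691,  0.08927932,
       -0.0275867 ]), 'tau': array([-1.17540923e-03, -4.40052545e+01, -1.76586431e+01,  6.31208997e-02,
        5.82629757e-02, -1.56491142e-04]), 'position': array([0.19016358, 0.5946008 , 0.22156618]), 'tcp_rot': array([[-9.52396617e-01,  3.04860091e-01, -1.00431232e-03],
       [ 3.04861527e-01,  9.52394711e-01, -1.94005220e-03],
       [ 3.65057249e-04, -2.15387534e-03, -9.99997614e-01]]), 'force': array([ 0.03706987, -0.27362011,  0.63145631]), 'moment': array([-0.01423758, -0.00085886, -0.05146703]), 'opening': 1.0000105346895034}
side 483.6603955335827 483.6603955335827 315.23301713520914 199.60217186263603 [-0.08397165  0.          0.          0.          0.        ] [[ 0.69123524  0.55592278 -0.46167489  0.00201025]
 [-0.72250812  0.5434057  -0.42742515 -0.44133673]
 [ 0.01326139  0.62901518  0.7772799   0.95094556]
 [ 0.          0.        
[... 658 characters left out ...]
[[ 0.09652639  0.97524691 -0.19893749  0.28906952]
 [-0.99532664  0.09512943 -0.01659119  0.04895127]
 [ 0.0027443   0.19960927  0.97987173  1.16059097]
 [ 0.          0.          0.          1.        ]]
jig [([324.1, 189.0], 0.71)]
collar [([462.7, 210.2], 0.65)]
collar_bore [([463.5, 210.1], 0.95)]
port_seat [([346.3, 190.5], 0.97)]
port_pins [([354.1, 190.3], 0.67)]
left_hinge [([290.1, 154.9], 0.78)]
right_hinge [([310.4, 158.5], 0.94), ([463.2, 211.7], 0.19)]
left_cover_pad [([276.4, 174.6], 0.96)]
right_cover_pad [([308.7, 176.1], 0.57)]
jar [([413.1, 214.5], 0.82)]
driver [([291.5, 232.7], 0.67)]
reel [([237.8, 172.4], 0.61), ([310.9, 158.7], 0.17)]
meter [([164.3, 196.7], 0.91)]
1.4
```

View pics/side0.png

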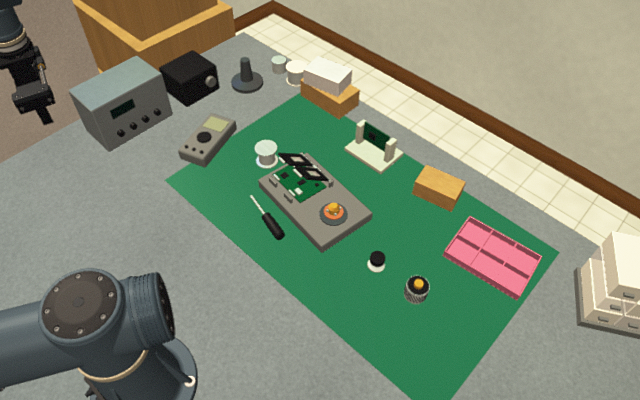

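View pics/top0.png

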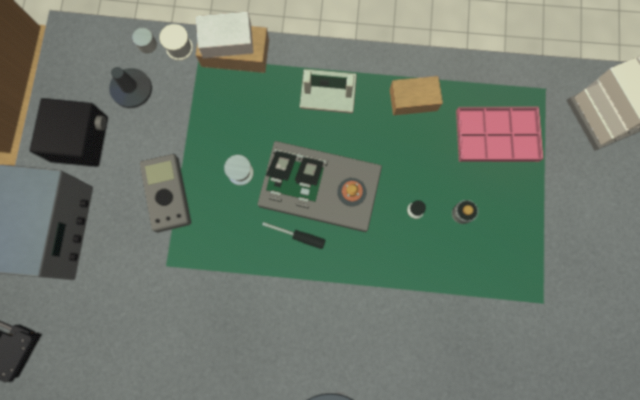

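```bash
cat > h.py <<'E'
from rig import status, vision, bot, models
import cv2, numpy as np
def K(d): return np.array([[d["fx"],0,d["cx"]],[0,d["fy"],d["cy"]],[0,0,1.]])
def cloud(d):
    h,w=d["depth"].shape
    uv=np.stack(np.meshgrid(np.arange(w),np.arange(h)),-1).reshape(-1,1,2).astype(np.float64)
    n=cv2.undistortPoints(uv,K(d),np.array(d["distortion"]))[:,0]
    z=d["depth"].reshape(-1)
    P=np.stack([n[:,0]*z,-n[:,1]*z,-z],-1)
    T=np.array(d["pose"]); P=P@T[:3,:3].T+T[:3,3]
    P[z==0]=np.nan
    return P.reshape(h,w,3)
def ray(d,px,zw):
    n=cv2.undistortPoints(np.array([[px]],float),K(d),np.array(d["distortion"]))[0,0]
    T=np.array(d["pose"]); v=T[:3,:3]@np.array([n[0],-n[1],-1]); o=T[:3,3]
    return o+v*(zw-o[2])/v[2]
def proj(d,P):
    T=np.array(d["pose"]); Q=(np.atleast_2d(P)-T[:3,3])@T[:3,:3]
    Q=Q*[1,-1,-1]
    return cv2.projectPoints(Q,np.zeros(3),np.zeros(3),K(d),np.array(d["distortion"]))[0][:,0]
E
python3 - <<'E'
from h import *
for c in ("top","side"):
    d=vision.capture(c); P=cloud(d)
    cv2.imwrite(f"pics/{c}1_crop.png",cv2.resize(d["img"][130:250,230:490,::-1] if c=="top" else d["img"][130:320,230:450,::-1],None,fx=3,fy=3,interpolation=cv2.INTER_CUBIC))
    r=models.masks_of(c,"jig")
    for x in r[:2]: print(c,"jig",x["confidence"],x["extent"])
    m=r[0]["mask"]; Q=P[m]; Q=Q[np.isfinite(Q[:,0])]
    print("mat z",np.nanmedian(P[240:250,400:440,2]) if c=="top" else np.nanmedian(P[300:340,330:380,2]))
    Dk=Q[(Q[:,2]>.022)&(Q[:,2]<.038)]
    print("deck z",np.median(Dk[:,2]),cv2.minAreaRect((Dk[:,:2]*1000).astype(np.float32)),len(Dk))
    D2=Q[(Q[:,2]>.015)&(Q[:,2]<.1)];print(cv2.minAreaRect((D2[:,:2]*1000).astype(np.float32)))
    for n in ["collar","jar","port_seat","reel","driver","left_cover","right_cover"]:
        for x in models.masks_of(c,n)[:2]:
            Q=P[x["mask"]]; Q=Q[np.isfinite(Q[:,0])]
            print(n,round(x["confidence"],2),x["extent"],np.round(np.percentile(Q,[2,50,98],axis=0),3).tolist())
E
```

```text
top jig 0.69 [259.1, 139.9, 380.7, 235.3]
mat z 0.0010863101741782621
deck z 0.030845455314433057 ((558.6588134765625, 75.86711883544922), (260.38653564453125, 160.8518829345703), 82.24893188476562) 5263
((558.6588134765625, 75.86711883544922), (260.38653564453125, 160.8518829345703), 82.24893188476562)
collar 0.85 [452.4, 196.9, 475.1, 223.6] [[0.505, -0.281, 0.008], [0.525, -0.255, 0.041], [0.551, -0.236, 0.052]]
jar 0.73 [405.0, 203.1, 427.6, 215.4] [[0.51, -0.165, 0.006], [0.523, -0.149, 0.036], [0.54, -0.135, 0.041]]
port_seat 0.8 [258.6, 141.0, 380.5, 229.4] [[0.473, -0.048, 0.02], [0.551, 0.085, 0.032], [0.64, 0.2, 0.101]]
reel 0.97 [223.1, 154.2, 249.1, 187.5] [[0.55, 0.241, 0.001], [0.572, 0.265, 0.05], [0.601, 0.293, 0.054]]
driver 0.78 [263.4, 220.7, 322.7, 249.6] [[0.416, 0.055, 0.001], [0.433, 0.095, 0.023], [0.457, 0.191, 0.029]]
driver 0.65 [257.9, 139.5, 381.4, 235.2] [[0.473, -0.05, 0.02], [0.551, 0.085, 0.032], [0.64, 0.201, 0.101]]
left_cover 0.88 [268.3, 153.1, 297.7, 184.6] [[0.544, 0.139, 0.032], [0.582, 0.165, 0.077], [0.622, 0.192, 0.102]]
right_cover 0.79 [295.1, 157.7, 324.3, 186.8] [[0.538, 0.076, 0.052], [0.574, 0.102, 0.081], [0.611, 0.127, 0.106]]Traceback (most recent call last):
  File "<stdin>", line 7, in <module>
IndexError: list index out of range
```

```bash
ls pics
```

```text
side0.png
side1_crop.png
top0.png
top1_crop.png
```

View crops.

View pics/top1_crop.png

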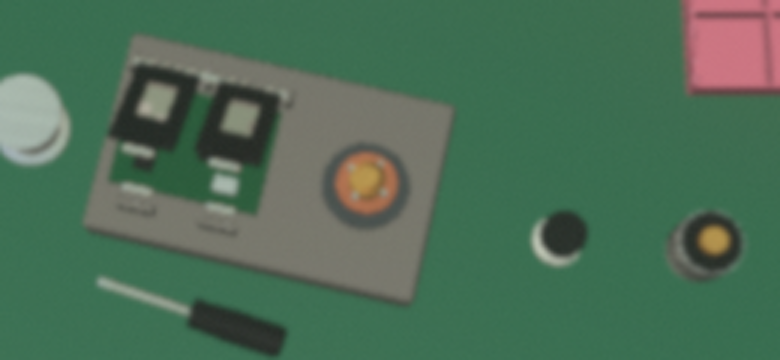

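View pics/side1_crop.png

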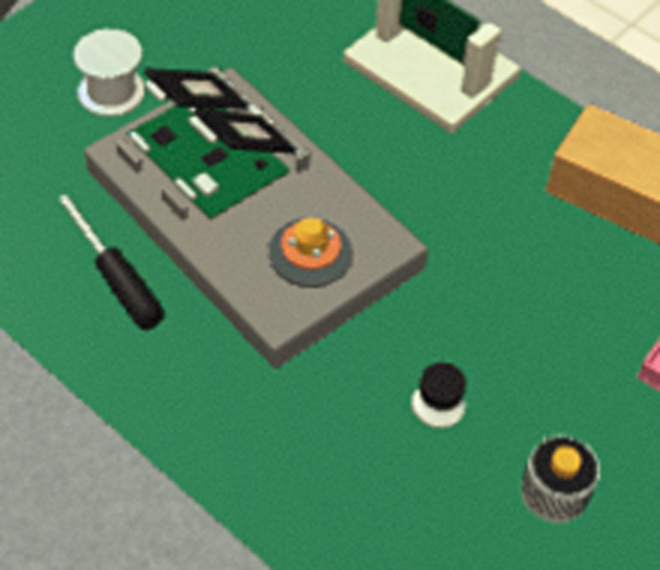

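```bash
cat > geo.py <<'E'
import numpy as np
yaw=np.radians(-7.75); C=np.array([.5587,.0759])
R=np.array([[np.cos(yaw),-np.sin(yaw)],[np.sin(yaw),np.cos(yaw)]])
def jw(x,y,z): p=C+R@[x,y]; return np.array([p[0],p[1],z])
E
python3 - <<'E'
from h import *; from geo import *
for c in ("top","side"):
    d=vision.capture(c); P=cloud(d); im=d["img"][...,::-1].copy(); im=cv2.resize(im,None,fx=1,fy=1)
    pts=[jw(sx*.08,sy*.13,.03) for sx,sy in((1,1),(1,-1),(-1,-1),(-1,1))]
    s=4; x0,y0=(250,130) if c=="top" else (240,140)
    big=cv2.resize(im[y0:y0+120,x0:x0+150],None,fx=s,fy=s,interpolation=cv2.INTER_CUBIC)
    def dr(p,col): q=(proj(d,p)[0]-[x0,y0]+.5)*s; cv2.circle(big,tuple(int(v) for v in q),4,col,1)
    for p in pts: dr(p,(0,0,255))
    for a in np.radians(np.arange(0,360,15)): dr(jw(.034*np.cos(a),-.075+.034*np.sin(a),.034),(255,0,255)); dr(jw(.008*np.cos(a),-.075+.008*np.sin(a),.066),(255,255,0))
    dr(jw(.052,.092,.046),(0,255,255));dr(jw(.052,.028,.046),(0,255,255))
    cv2.imwrite(f"pics/{c}_chk.png",big)
    # covers: angle from cloud in jig coords
    J=P.copy(); xy=(P[...,:2]-C)@R; J[...,:2]=xy
    for yc in (.092,.028):
        m=(abs(J[...,1]-yc)<.024)&(J[...,0]<.06)&(J[...,0]>-.06)&(J[...,2]>.056)&(J[...,2]<.14)
        Q=J[m]; a=np.arctan2(Q[:,2]-.046,.052-Q[:,0]); r=np.hypot(Q[:,2]-.046,.052-Q[:,0])
        print(c,yc,m.sum(),np.percentile(a,[10,50,90]),np.percentile(r,[90,98]),J[m][:,2].max())
    # collar
    def circ(m):
        q=P[m][:,:2]; A=np.c_[2*q,np.ones(len(q))]; s,*_=np.linalg.lstsq(A,(q**2).sum(1),rcond=None); return s[:2],np.sqrt(s[2]+s[0]**2+s[1]**2)
    m=(abs(P[...,0]-.528)<.06)&(abs(P[...,1]+.26)<.05)
    t=m&(P[...,2]>.033)&(P[...,2]<.044); print("collar top",t.sum(),np.nanmean(P[t],0),cv2.minEnclosingCircle((P[t][:,:2]).astype(np.float32)))
    t=m&(P[...,2]>.047); print("stub",t.sum(),np.nanmean(P[t],0),cv2.minEnclosingCircle((P[t][:,:2]).astype(np.float32)))
    m=(abs(J[...,0])<.04)&(abs(J[...,1]+.075)<.04); t=m&(P[...,2]>.053)
    print("spigot",t.sum(),np.nanmean(P[t],0),P[t][:,2].max(),jw(0,-.075,0))
    m=m&(P[...,2]>.039); print(m.sum(), np.nanmean(P[m],0))
E
```

```text
top 0.092 565 [0.61233518 0.66112384 0.79289961] [0.09039516 0.09619948] 0.10441478172492769
top 0.028 537 [0.67325586 0.71805041 0.83644416] [0.09115198 0.0959651 ] 0.10928119837398365
collar top 303 [ 0.52791767 -0.25921215  0.04029614] ((0.5296809077262878, -0.259860634803772), 0.025653354823589325)
stub 61 [ 0.52856024 -0.25960495  0.05053164] ((0.5263036489486694, -0.26270750164985657), 0.013234890066087246)
spigot 124 [0.54724957 0.00196586 0.06304588] 0.07195903903150458 [0.54858618 0.00158506 0.        ]
327 [0.54674804 0.00158723 0.05188106]
side 0.092 284 [0.58886815 0.6377609  0.7042942 ] [0.0957248  0.10064956] 0.1046065140494099
side 0.028 279 [0.64022766 0.69352023 0.7665769 ] [0.09461915 0.09999772] 0.11121555882978384
collar top 314 [ 0.52293226 -0.26074206  0.04031458] ((0.5253744721412659, -0.2601512670516968), 0.026092423126101494)
stub 64 [ 0.52492196 -0.26027781  0.05003041] ((0.5260950326919556, -0.2606065273284912), 0.010683661326766014)
spigot 108 [ 5.42169485e-01 -4.39357431e-04  6.23067132e-02] 0.07010084105488024 [0.54858618 0.00158506 0.        ]
259 [ 0.54063201 -0.00150129  0.05242627]
```

```bash
python3 -c "
import cv2,numpy as np
a=cv2.imread('pics/top_chk.png');b=cv2.imread('pics/side_chk.png');cv2.imwrite('pics/chk.png',cv2.resize(np.vstack([a,b])[:, :],None,fx=.62,fy=.62))"
```

```text
(no output)
```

View pics/top_chk.png

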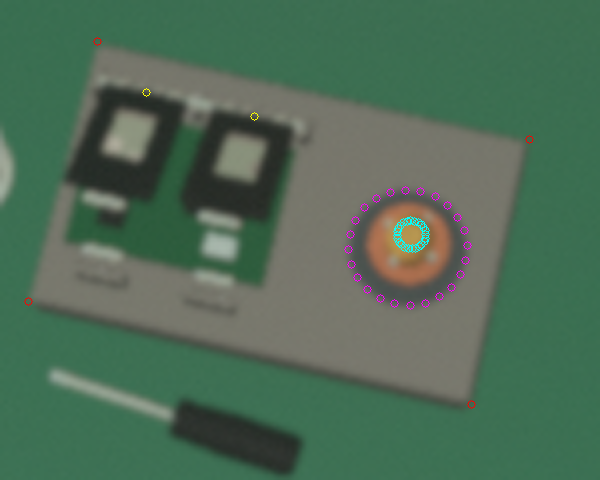

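View pics/side_chk.png

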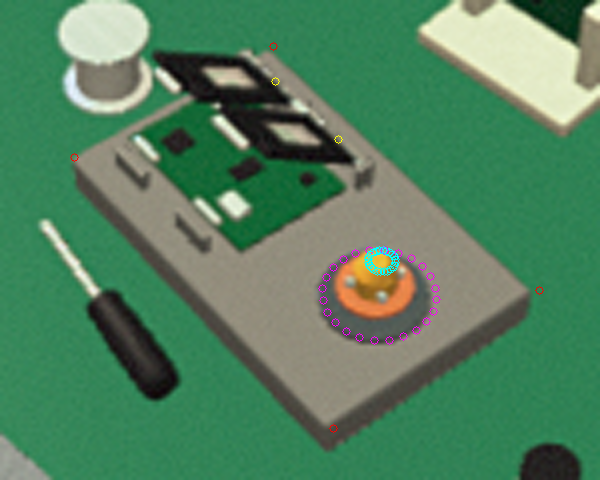

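Call:
{"op": "send_rows", "data": {"moves": [[0, 0, 0, 0, 0, -1, 1], [-1, -1, 0, 0, 0, 0, 1], [-1, -1, 0, 0, 0, 0, 1], [-1, -1, 0, 0, 0, 0, 1], [-1, -1, 0, 0, 0, 0, 1], [-1, -1, 0, 0, 0, 0, 1], [-1, -1, 0, 0, 0, 0, 1], [-1, -1, 0, 0, 0, 0, 1], [-1, -1, 0, 0, 0, 0, 1], [-1, -1, 0, 0, 0, 0, 1], [-1, -1, 0, 0, 0, 0, 1], [-1, -1, 0, 0, 0, 0, 1]]}}

```text
time_s: 3.55
position: [0.4267, 0.2848, 0.2227]
tcp_rot: [[-0.991, 0.135, 0.001], [0.135, 0.991, 0.0], [-0.0, 0.0, -1.0]]
force: [-0.0, 0.3, -0.3]
opening: 0.005
```

Call:
{"op": "send_rows", "data": {"moves": [[-1, -1, 0, 0, 0, 0, 1], [-1, -1, 0, 0, 0, 0, 1], [-1, -1, 0, 0, 0, 0, 1], [-1, -1, 0, 0, 0, 0, 1], [-1, -1, 0.5, 0, 0, 0, 1], [-1, -1, 1, 0, 0, 0, 1], [-0.5, -0.5, 1, 0, 0, 0, 1], [0, 0, 0, 0, 0, 0, 1], [0, 0, 0, 0, 0, 0, 1]]}}

```text
time_s: 4.68
position: [0.5648, 0.1033, 0.1606]
tcp_rot: [[-0.991, 0.135, 0.0], [0.135, 0.991, 0.0], [-0.0, 0.0, -1.0]]
force: [0.3, 0.2, 0.2]
opening: 0.008
```

```bash
cat > look.py <<'E'
import sys
from h import *; from geo import *
name=sys.argv[1]; x0,y0,x1,y1=map(int,sys.argv[2].split(',')); cam=sys.argv[3]
d=vision.capture(cam); s=min(780/(x1-x0),580/(y1-y0))
cv2.imwrite(f"pics/{name}.png",cv2.resize(d["img"][y0:y1,x0:x1,::-1],None,fx=s,fy=s,interpolation=cv2.INTER_CUBIC))
s=status.read_state(); print(s["time_s"],s["position"],s["force"],s["opening"])
print("jig xy of TCP",(s["position"][:2]-C)@R, np.degrees(np.arctan2(s["tcp_rot"][1,1],s["tcp_rot"][0,1])), s["joint_positions"].round(1))
tip=proj(d,s["position"])[0]; print("tip px",tip)
E
sed -i 's/^.*C=np.*$/yaw=np.radians(-7.75); C=np.array([.5569,.0755])/' geo.py
python3 look.py s2 240,100,400,220 side; python3 look.py t2 240,100,400,220 top
```

```text
4.725 [0.56500955 0.10351175 0.16108494] [-0.17117473  0.1263474  -0.50389563] 0.004419567290432387
jig xy of TCP [0.00425807 0.02884947] 82.29409552713746 [ -0.8  30.8  93.    0.   56.1 -83.1]
tip px [308.69796391 150.60235981]
4.775 [0.56509117 0.10362857 0.161278  ] [0.18507221 0.41992507 0.1804945 ] 0.00825264099897147
jig xy of TCP [0.00432318 0.02897623] 82.31344761608985 [ -0.8  30.8  93.    0.   56.1 -83.1]
tip px [306.61138023 165.30926214]
```

View pics/s2.png

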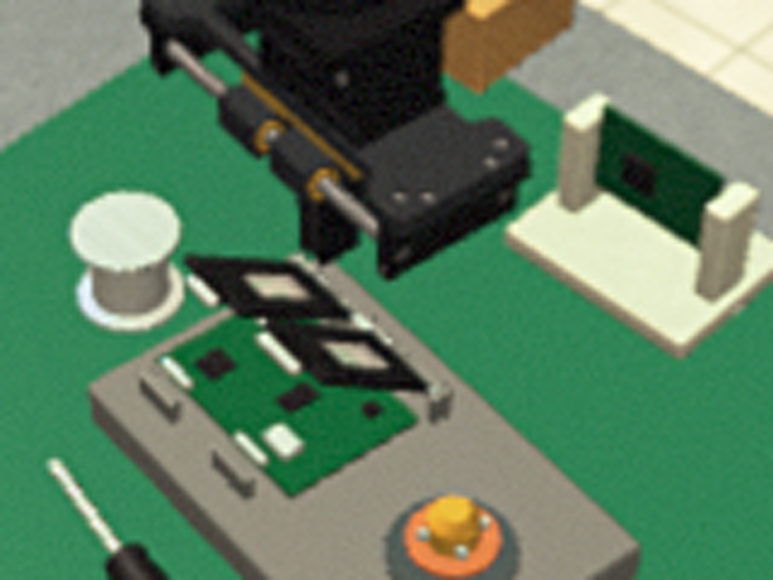

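View pics/t2.png

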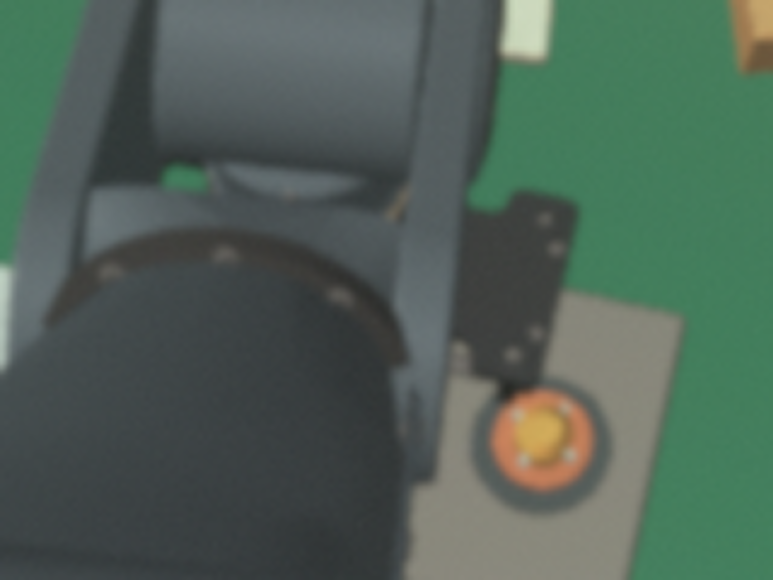

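Call:
{"op": "send_rows", "data": {"moves": [[0, 0, 1, 0, 0, 0, 1], [0, 0, 1, 0, 0, 0, 1], [0.16, 0, 0.6, 0, 0, 0, 1], [0.16, 0, 0.4, 0, 0, 0, 1], [0.2, 0, 0.4, 0, 0, 0, 1], [0.2, 0, 0.4, 0, 0, 0, 1], [0.2, 0, 0.36, 0, 0, 0, 1], [0.16, 0, 0.16, 0, 0, 0, 1], [0, 0, 0, 0, 0, 0, 1]]}}

```text
time_s: 5.9
position: [0.5381, 0.1063, 0.052]
tcp_rot: [[-0.991, 0.135, -0.0], [0.135, 0.991, 0.0], [0.0, -0.0, -1.0]]
force: [1.7, 0.3, 2.1]
opening: 0.005
```

Call:
{"op": "send_rows", "data": {"moves": [[0, 0, 0.08, 0, 0, 0, 1], [0, 0, 0.06, 0, 0, 0, 1], [0, 0, 0.04, 0, 0, 0, 1], [0, 0, 0, 0, 0, 0, 1]]}}

```text
time_s: 6.4
position: [0.5378, 0.1064, 0.0492]
tcp_rot: [[-0.991, 0.135, -0.0], [0.135, 0.991, -0.0], [0.0, -0.0, -1.0]]
force: [-2.6, 0.6, 15.0]
opening: 0.007
```

Call:
{"op": "send_rows", "data": {"moves": [[0, 0, 0.04, 0, 0, 0, 1], [0, 0, 0, 0, 0, 0, 1], [0, 0, -0.5, 0, 0, 0, 1], [0, 0, -1, 0, 0, 0, 1], [0, 0, -1, 0, 0, 0, 1], [-0.8, 1, -0.8, 0, 0, 0, 1], [-0.4, 1, 0, 0, 0, 0, 1], [0, 0.56, 0, 0, 0, 0, 1]]}}

```text
time_s: 7.4
position: [0.5763, 0.1666, 0.1288]
tcp_rot: [[-0.991, 0.134, -0.001], [0.134, 0.991, -0.0], [0.001, -0.0, -1.0]]
force: [-0.3, -0.6, 0.6]
opening: 0.003
```

```bash
python3 look.py s3 240,100,400,220 side
```

```text
7.45 [0.57562754 0.16792275 0.12839968] [0.02078394 0.8948333  0.20626827] 0.0038911350081825644
jig xy of TCP [0.00609319 0.09410398] 82.3260071618708 [  5.6  35.1  90.6   0.1  54.4 -76.8]
tip px [292.58673295 144.61578971]
```

View pics/s3.png

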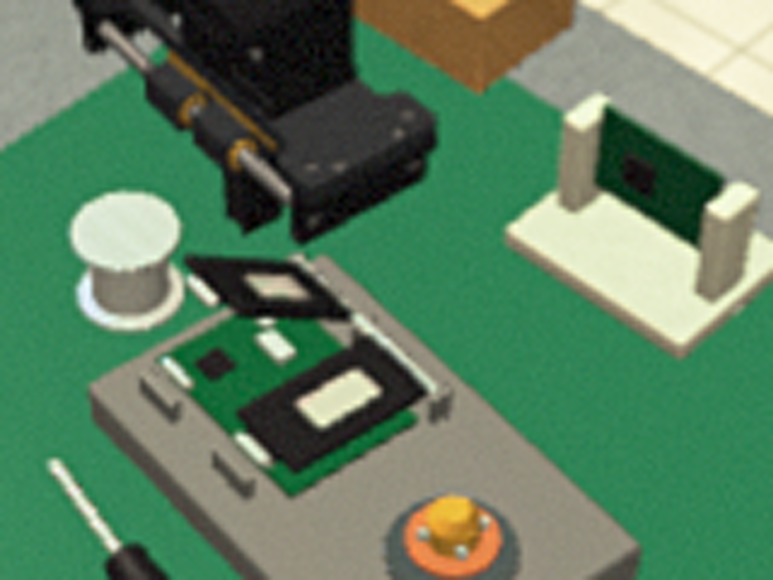

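```bash
cat > cov.py <<'E'
from h import *; from geo import *
d=vision.capture("side"); P=cloud(d); J=P.copy(); J[...,:2]=(P[...,:2]-C-[-.002,-.0005])@R
for yc in (.092,.028):
    m=(abs(J[...,1]-yc)<.021)&(J[...,0]<.04)&(J[...,0]>-.035)&(J[...,2]>.04)&(J[...,2]<.12)
    Q=J[m]; A=np.c_[Q[:,0],np.ones(len(Q))]; s=np.linalg.lstsq(A,Q[:,2],rcond=None)[0]; 
    for _ in range(3):
        k=abs(A@s-Q[:,2])<.006; s=np.linalg.lstsq(A[k],Q[k,2],rcond=None)[0]
    print(yc,m.sum(),k.sum(),"angle",np.arctan(-s[0]),"z at pad x",s@[-.025,1])
print(status.read_state()["time_s"])
E
python3 cov.py
```

```text
0.092 235 225 angle 0.5910887542484751 z at pad x 0.10313439291368381
0.028 386 384 angle 0.02142382407729676 z at pad x 0.05042458487849483
7.5
```

Call:
{"op": "send_rows", "data": {"moves": [[0.08, -0.08, 0.7, 0, 0, 0, 1], [0.16, 0, 0.6, 0, 0, 0, 1], [0.16, 0, 0.4, 0, 0, 0, 1], [0.2, 0, 0.4, 0, 0, 0, 1], [0.2, 0, 0.4, 0, 0, 0, 1], [0.2, 0, 0.36, 0, 0, 0, 1], [0.16, 0, 0.16, 0, 0, 0, 1], [0, 0, 0.08, 0, 0, 0, 1], [0, 0, 0.06, 0, 0, 0, 1], [0, 0, 0.04, 0, 0, 0, 1], [0, 0, 0, 0, 0, 0, 1]]}}

```text
time_s: 8.88
position: [0.5468, 0.1678, 0.0493]
tcp_rot: [[-0.991, 0.135, -0.001], [0.135, 0.991, -0.0], [0.001, -0.0, -1.0]]
force: [1.1, 0.6, 5.6]
opening: 0.009
```

Call:
{"op": "send_rows", "data": {"moves": [[0, 0, 0.06, 0, 0, 0, 1], [0, 0, 0.04, 0, 0, 0, 1], [0, 0, 0, 0, 0, 0, 1]]}}

```text
time_s: 9.25
position: [0.5469, 0.1678, 0.049]
tcp_rot: [[-0.991, 0.135, -0.001], [0.135, 0.991, -0.0], [0.001, -0.0, -1.0]]
force: [-2.1, -0.7, 21.1]
opening: 0.0
```

Call:
{"op": "send_rows", "data": {"moves": [[0, 0, -0.5, 0, 0, 0, 1], [0, 0, -1, 0, 0, 0, 1], [0, 0, -1, 0, 0, 0, 1], [0, -1, -1, 0, 0, 0, 1], [0, -1, -0.5, 0, 0, 0, 1], [0, -1, 0, 0, 0, 0, 1], [0, -1, 0, 0, 0, 0, 1], [0, -1, 0, 0, 0, 0, -1], [-0.5, -1, 0, 0, 0, 0, -1], [0, -1, 0, 0, 0, 0, -1], [0, -1, 0, 0, 0, 0, -1], [0, -1, 0, 0, 0, 0, -1]]}}

```text
time_s: 10.75
position: [0.5278, -0.057, 0.1457]
tcp_rot: [[-0.991, 0.135, -0.004], [0.135, 0.991, 0.002], [0.004, 0.001, -1.0]]
force: [-0.5, -0.7, 0.3]
opening: 0.485
```

Call:
{"op": "send_rows", "data": {"moves": [[-0.5, -1, 0, 0, 0, 0, -1], [-0.5, -1, 0, 0, 0, 0, -1], [0, -1, 0, 0, 0, 0, -1], [0, -1, 0, 0, 0, 0, -1], [0, -1, 0, 0, 0, 0, -1], [0, -1, 0, 0, 0, 0, -1], [0, -1, 0, 0, 0, 0, -1], [0, -1, 0, 0, 0, 0, -1], [0, 0, 0, 0, 0, 1, -1], [0, 0, 0, 0, 0, 1, -1], [0, 0, 0, 0, 0, 1, -1], [0, 0, 0, 0, 0, 1, -1]]}}

```text
time_s: 12.25
position: [0.526, -0.2572, 0.1455]
tcp_rot: [[-0.668, 0.744, -0.003], [0.744, 0.668, 0.003], [0.004, -0.001, -1.0]]
force: [-0.7, 0.3, 0.2]
opening: 1.001
```

Call:
{"op": "send_rows", "data": {"moves": [[0, 0, 0, 0, 0, 1, -1], [0, 0, 0, 0, 0, 1, -1], [0, 0, 0, 0, 0, 1, -1], [0, 0, 0, 0, 0, 1, -1], [0, 0, 0, 0, 0, 1, -1], [0, 0, 0, 0, 0, 0, -1]]}}

```text
time_s: 13.0
position: [0.5264, -0.2575, 0.1457]
tcp_rot: [[0.133, 0.991, -0.003], [0.991, -0.133, 0.002], [0.002, -0.003, -1.0]]
force: [-0.9, 0.1, -0.0]
opening: 0.998
```

```bash
python3 cov.py; python3 look.py s4 240,140,480,320 side
```

```text
0.092 370 369 angle 0.012326562641188117 z at pad x 0.049960274328598404
0.028 398 395 angle 0.013516050755620089 z at pad x 0.05021177836029099
13.05
13.1 [ 0.52677295 -0.2578414   0.14599146] [-0.89080677  0.23214106 -0.55186597] 0.9989127352073882
jig xy of TCP [ 0.01509953 -0.33435928] -7.584229748268844 [-37.   32.9  91.8   0.   55.5 -29.4]
tip px [426.75785071 257.97991396]
```

View pics/s4.png

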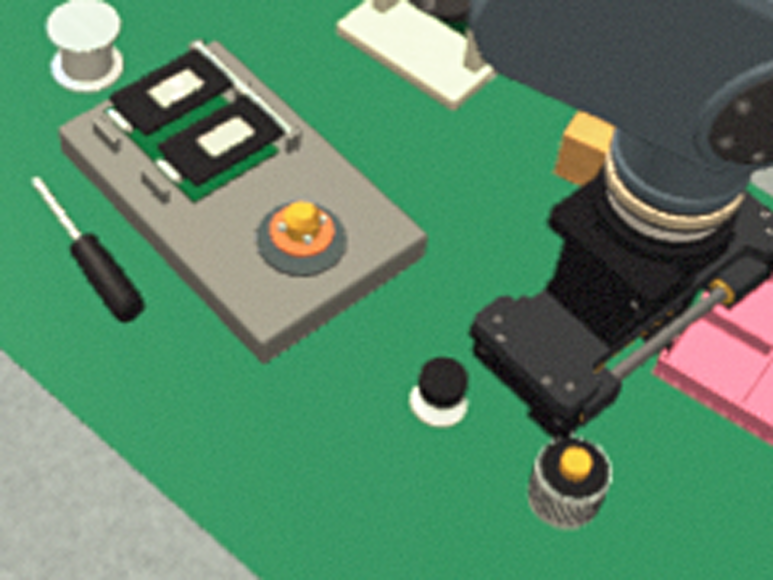

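Call:
{"op": "send_rows", "data": {"moves": [[-0.08, 0, 1, 0, 0, 0, -1], [0, 0, 1, 0, 0, 0, -1], [0, 0, 1, 0, 0, 0, -1], [0, 0, 1, 0, 0, 0, -1], [0, 0, 0.8, 0, 0, 0, -1], [0, 0, 0.6, 0, 0, 0, -1], [0, 0, 0, 0, 0, 0, 1], [0, 0, 0, 0, 0, 0, 1], [0, 0, 0, 0, 0, 0, 1], [0, 0, 0, 0, 0, 0, 1], [0, 0, 0, 0, 0, 0, 1], [0, 0, 0, 0, 0, 0, 1]]}}

```text
time_s: 14.6
position: [0.5276, -0.2608, 0.0121]
tcp_rot: [[0.135, 0.991, 0.001], [0.991, -0.135, -0.001], [-0.001, 0.001, -1.0]]
force: [0.3, -0.0, 2.8]
opening: 0.557
```

Call:
{"op": "send_rows", "data": {"moves": [[0, 0, 0, 0, 0, 0, -1], [0, 0, 0, 0, 0, 0, -1], [0, 0, 0, 0, 0, 0, -1], [0, 0, 0, 0, 0, -1, -1], [0, 0, 0, 0, 0, -1, -1], [0, 0, 0, 0, 0, -1, -1], [0, 0, 0, 0, 0, -1, -1], [0, 0, 0, 0, 0, -1, -1], [0, 0, 0, 0, 0, -1, -1], [0, 0, 0, 0, 0, -1, -1], [0, 0, 0, 0, 0, -1, -1], [0, 0, 0, 0, 0, -1, -1]]}}

```text
time_s: 16.1
position: [0.527, -0.2604, 0.0113]
tcp_rot: [[-0.992, 0.129, -0.0], [0.129, 0.992, 0.0], [0.0, 0.0, -1.0]]
force: [-0.6, 0.5, -0.8]
opening: 0.999
```

Call:
{"op": "send_rows", "data": {"moves": [[0, 0, 0.12, 0, 0, 0, -1], [0, 0, 0, 0, 0, 0, 1], [0, 0, 0, 0, 0, 0, 1], [0, 0, 0, 0, 0, 0, 1], [0, 0, 0, 0, 0, 0, 1], [0, 0, 0, 0, 0, 0, 1], [0, 0, 0, 0, 0, 0, 1]]}}

```text
time_s: 16.98
position: [0.5272, -0.2605, 0.0086]
tcp_rot: [[-0.991, 0.135, 0.0], [0.135, 0.991, -0.0], [-0.0, -0.0, -1.0]]
force: [-0.6, -0.7, -0.1]
opening: 0.556
```

```bash
python3 look.py s5 240,140,480,320 side
python3 - <<'E'
from h import *; from geo import *
# port location robot frame from collar at grip: side & top differences
print("port est", jw(0,-.075,0))
E
```

```text
17.025 [ 0.52720377 -0.26050887  0.0085957 ] [-0.16127112 -0.53218586  0.16894594] 0.5569968568114676
jig xy of TCP [ 0.01588613 -0.3369443 ] 82.2437480662306 [ -37.2   45.1   95.4    0.    39.4 -119.4]
tip px [415.61923244 292.06134563]
port est [0.54678618 0.00118506 0.        ]
```

View pics/s5.png

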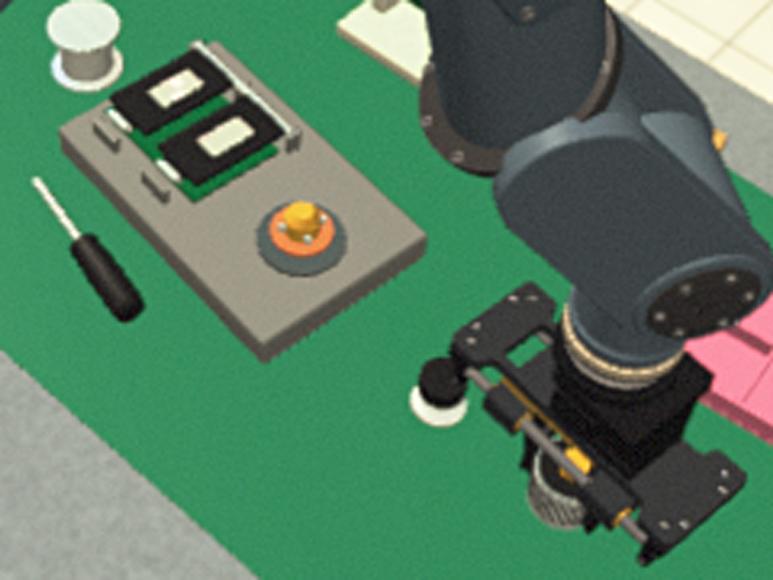

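Call:
{"op": "send_rows", "data": {"moves": [[0, 0, -0.4, 0, 0, 0, 1], [0, 0, -1, 0, 0, 0, 1], [0, 0, -1, 0, 0, 0, 1], [0, 0, -1, 0, 0, 0, 1], [0, 0, -1, 0, 0, 0, 1], [0, 0.8, 0, 0, 0, 0, 1], [0, 0.8, 0, 0, 0, 0, 1], [0, 0.8, 0, 0, 0, 0, 1], [0, 0.8, 0, 0, 0, 0, 1], [0, 0.8, 0, 0, 0, 0, 1], [0, 0.8, 0, 0, 0, 0, 1], [0, 0.8, 0, 0, 0, 0, 1]]}}

```text
time_s: 18.52
position: [0.5463, -0.1204, 0.1185]
tcp_rot: [[-0.991, 0.135, 0.0], [0.135, 0.991, -0.0], [-0.0, 0.0, -1.0]]
force: [-0.3, 0.5, -0.4]
opening: 0.557
```

Call:
{"op": "send_rows", "data": {"moves": [[0.2, 0.8, 0, 0, 0, 0, 1], [0.2, 0.8, 0, 0, 0, 0, 1], [0.2, 0.8, 0, 0, 0, 0, 1], [0, 0.8, 0, 0, 0, 0, 1], [0, 0.8, 0, 0, 0, 0, 1], [0, 0.8, 0, 0, 0, 0, 1], [0, 0.08, 0, 0, 0, 0, 1], [0, 0, 0, 0, 0, 0, 1], [0, 0, 0, 0, 0, 0, 1]]}}

```text
time_s: 19.65
position: [0.5477, 0.0005, 0.1185]
tcp_rot: [[-0.991, 0.136, 0.0], [0.136, 0.991, -0.0], [-0.0, -0.0, -1.0]]
force: [-0.8, -1.0, -1.0]
opening: 0.558
```

```bash
python3 look.py s6 270,130,400,230 side
```

```text
19.7 [5.47683120e-01 4.74783621e-04 1.18519338e-01] [-0.10950436  0.09552068 -0.99067159] 0.5572635896172334
jig xy of TCP [ 0.00098453 -0.07558283] 82.19927252274128 [-11.6  32.8  98.7  -0.   48.6 -93.8]
tip px [336.09845804 190.78858634]
```

View pics/s6.png

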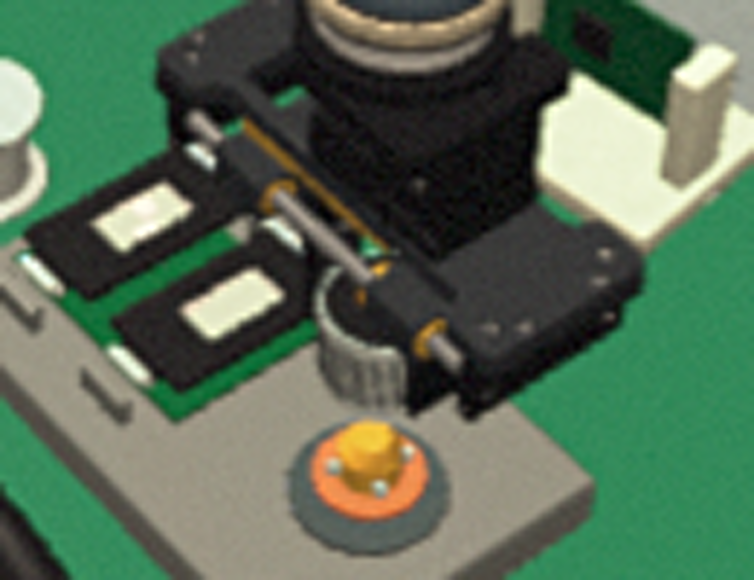

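Call:
{"op": "send_rows", "data": {"moves": [[0, 0, 0.8, 0, 0, 0, 1], [0, 0, 0.8, 0, 0, 0, 1], [0, 0, 0.2, 0, 0, 0, 1], [0, 0, 0.2, 0, 0, 0, 1], [0, 0, 0.1, 0, 0, 0, 1], [0, 0, 0, 0, 0, 0, 1]]}}

```text
time_s: 20.45
position: [0.5478, 0.0011, 0.0663]
tcp_rot: [[-0.991, 0.135, 0.0], [0.135, 0.991, -0.0], [-0.001, -0.0, -1.0]]
force: [-1.3, -0.2, -1.9]
opening: 0.559
```

Call:
{"op": "send_rows", "data": {"moves": [[0, 0, 0.1, 0, 0, 0, 1], [0, 0, 0.08, 0, 0, 0, 1], [0, 0, 0.04, 0, 0, 0, 1], [0, 0, 0, 0, 0, 0, 1]]}}

```text
time_s: 20.95
position: [0.5479, 0.0011, 0.0608]
tcp_rot: [[-0.991, 0.135, 0.001], [0.135, 0.991, -0.0], [-0.001, -0.0, -1.0]]
force: [-0.1, 0.4, 1.7]
opening: 0.56
```

Call:
{"op": "send_rows", "data": {"moves": [[0, 0, 0.04, 0, 0, 0, 1], [0, 0, 0, 0, 0, 0, 1]]}}

```text
time_s: 21.2
position: [0.5477, 0.0016, 0.0593]
tcp_rot: [[-0.991, 0.136, 0.0], [0.136, 0.991, 0.001], [-0.0, 0.001, -1.0]]
force: [0.1, 2.6, -0.6]
opening: 0.557
```

Call:
{"op": "send_rows", "data": {"moves": [[0, 0, 0.04, 0, 0, 0, 1], [0, 0, 0.04, 0, 0, 0, 1], [0, 0, 0, 0, 0, 0, 1]]}}

```text
time_s: 21.58
position: [0.5476, 0.0017, 0.0575]
tcp_rot: [[-0.991, 0.135, -0.0], [0.135, 0.991, 0.001], [0.0, 0.001, -1.0]]
force: [0.2, 5.2, 0.7]
opening: 0.557
```

Call:
{"op": "send_rows", "data": {"moves": [[0, 0.06, 0, 0, 0, 0, 1], [0, 0, 0, 0, 0, 0, 1]]}}

```text
time_s: 21.82
position: [0.5476, 0.002, 0.0574]
tcp_rot: [[-0.991, 0.134, -0.001], [0.134, 0.991, -0.001], [0.0, -0.001, -1.0]]
force: [-1.1, -0.7, 1.1]
opening: 0.56
```

```bash
python3 -c "
from rig import status
s=status.read_state();print(s['position'],s['force'],s['moment'],s['opening'],s['joint_positions'])"
```

```text
[0.54764405 0.00199006 0.0574494 ] [-1.09033791 -0.74306492  1.14864775] [-0.12303219  0.17491236 -0.10268106] 0.5603060895851484 [-11.44816824  38.57726395 100.58834086  -0.10104831  40.85315275
 -93.65853632]
```

Call:
{"op": "send_rows", "data": {"moves": [[0, 0, 0.04, 0, 0, 0, 1], [0, 0, 0.04, 0, 0, 0, 1], [0, 0, 0, 0, 0, 0, 1]]}}

```text
time_s: 22.2
position: [0.5476, 0.0022, 0.0555]
tcp_rot: [[-0.991, 0.135, -0.0], [0.135, 0.991, -0.001], [0.0, -0.001, -1.0]]
force: [-1.7, -2.1, 3.7]
opening: 0.557
```

```bash
python3 look.py s7 270,130,400,230 side
```

```text
22.25 [0.54764335 0.00215546 0.05554558] [-2.03595583 -3.16805253  2.4461421 ] 0.5536402545702215
jig xy of TCP [ 0.00071848 -0.07392287] 82.26094186746367 [-1.140e+01  3.880e+01  1.006e+02 -1.000e-01  4.060e+01 -9.370e+01]
tip px [334.30530297 207.63505418]
```

View pics/s7.png

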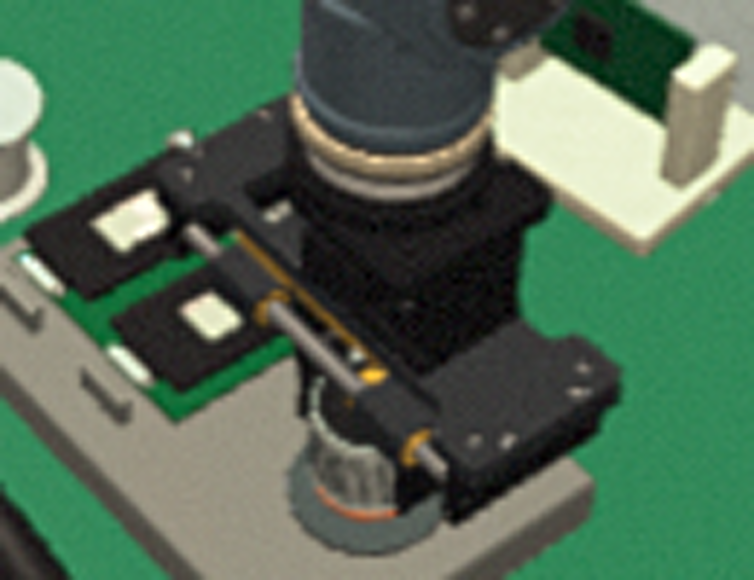

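Run:
```python
from h import *; from geo import *
d=vision.capture("side"); P=cloud(d)
T=np.array(d["pose"]); f=-T[:2,2]; f=f/np.linalg.norm(f); r=np.array([T[0,0],T[1,0]])
c=np.array([.5448,.0012])  # port in side-camera frame estimate
def px(rad,z,dirn): p=np.r_[c+rad*dirn,z]; q=proj(d,p)[0]; return (q-[270,130]+.5)*5.8
g=-f*-1
g=T[:2,2]/np.linalg.norm(T[:2,2])  # toward camera horizontally
for n,rad,z in [("flange low edge",.034,.034),("ring base",.0235,.034),("ring top",.0235,.044),("rim .044",.0248,.044),("rim .047",.0248,.047),("rim .053",.0248,.053),("top.094",.0,.094),("stub",0,.104),("stub .101",0,.101),("stub .097",0,.097),("stub.094",0,.094)]:
    print(n,px(rad,z,g).round(1))
# stub cloud
m=(np.hypot(P[...,0]-.5448,P[...,1]-.0012)<.03)
print(np.sort(P[m][:,2])[::8].round(3)[-30:])
im=d["img"][180:225,315:350,::-1]; cv2.imwrite("pics/z7.png",cv2.resize(im,None,fx=13,fy=13,interpolation=cv2.INTER_CUBIC))
```

```text
flange low edge [371.2 557.7]
ring base [371.  536.8]
ring top [372.1 522.1]
rim .044 [372.1 524.6]
rim .047 [372.4 520.2]
rim .053 [373.1 511.2]
top.094 [377.1 398.5]
stub [378.2 382.4]
stub .101 [377.9 387.2]
stub .097 [377.4 393.7]
stub.094 [377.1 398.5]
[0.161 0.164 0.167 0.169 0.173 0.175 0.177 0.179 0.18  0.183 0.185 0.187
 0.189 0.19  0.192 0.194 0.195 0.214 0.235 0.236 0.237 0.238 0.241 0.242
 0.243 0.248 0.273 0.29  0.298 0.309]
```

View pics/z7.png

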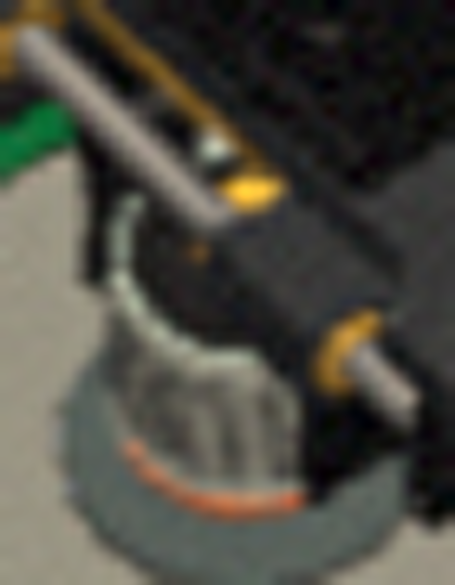

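Run:
```python
from h import *
d=vision.capture("side"); P=cloud(d)
for v in range(192,224,1):
    print(v,[f"{P[v,u,0]:.3f},{P[v,u,1]:.3f},{P[v,u,2]:.3f}" for u in (326,329,332,335)])
s=status.read_state();print(s['position'],s['force'],s['moment'],s['time_s'])
```

```text
192 ['0.514,0.001,0.143', '0.518,-0.004,0.143', '0.558,0.021,0.088', '0.520,-0.019,0.155']
193 ['0.512,-0.001,0.142', '0.517,-0.005,0.142', '0.557,0.019,0.087', '0.561,0.014,0.088']
194 ['0.544,0.027,0.089', '0.515,-0.007,0.142', '0.548,0.012,0.098', '0.551,0.006,0.100']
195 ['0.541,0.024,0.089', '0.513,-0.009,0.142', '0.517,-0.014,0.143', '0.518,-0.021,0.148']
196 ['0.541,0.024,0.086', '0.510,-0.011,0.142', '0.514,-0.017,0.144', '0.515,-0.024,0.150']
197 ['0.537,0.021,0.088', '0.542,0.015,0.089', '0.508,-0.021,0.150', '0.513,-0.026,0.150']
198 ['0.537,0.020,0.086', '0.539,0.013,0.090', '0.507,-0.023,0.149', '0.511,-0.028,0.150']
199 ['0.535,0.018,0.086', '0.537,0.011,0.089', '0.504,-0.025,0.150', '0.509,-0.030,0.149']
200 ['0.530,0.014,0.090', '0.536,0.010,0.088', '0.505,-0.025,0.146', '0.508,-0.031,0.148']
201 ['0.527,0.011,0.091', '0.534,0.008,0.088', '0.503,-0.026,0.144', '0.504,-0.034,0.150']
202 ['0.527,0.011,0.087', '0.532,0.006,0.088', '0.504,-0.026,0.140', '0.503,-0.035,0.148']
203 ['0.526,0.010,0.086', '0.529,0.003,0.089', '0.503,-0.026,0.138', '0.503,-0.036,0.146']
204 ['0
[... 1252 characters left out ...]
.054', '0.531,-0.016,0.051']
218 ['0.524,0.006,0.034', '0.525,-0.002,0.040', '0.529,-0.009,0.043', '0.532,-0.015,0.046']
219 ['0.522,0.004,0.034', '0.526,-0.002,0.035', '0.525,-0.012,0.046', '0.531,-0.016,0.043']
220 ['0.518,0.001,0.036', '0.524,-0.004,0.035', '0.529,-0.008,0.034', '0.534,-0.013,0.034']
221 ['0.517,-0.001,0.035', '0.520,-0.007,0.038', '0.527,-0.010,0.034', '0.532,-0.015,0.034']
222 ['0.516,-0.002,0.033', '0.520,-0.008,0.035', '0.526,-0.012,0.033', '0.529,-0.018,0.036']
223 ['0.514,-0.003,0.033', '0.519,-0.009,0.033', '0.523,-0.014,0.034', '0.528,-0.020,0.035']
[0.54767403 0.00217191 0.05555927] [-0.49604653 -3.5912666   3.41155754] [-0.6098289   0.44008447 -0.15413465] 22.35
```

Call:
{"op": "send_rows", "data": {"moves": [[0, -0.03, 0, 0, 0, 0, 1], [0, 0, 0.04, 0, 0, 0, 1], [0, 0, 0.04, 0, 0, 0, 1], [0, 0, 0, 0, 0, 0, 1]]}}

```text
time_s: 22.85
position: [0.5477, 0.0021, 0.0534]
tcp_rot: [[-0.991, 0.135, -0.0], [0.135, 0.991, 0.0], [0.0, 0.0, -1.0]]
force: [-1.9, -0.7, 3.1]
opening: 0.556
```

```bash
python3 -c "
from rig import status
s=status.read_state();print(s['position'],s['force'],s['moment'],s['opening'],s['tcp_rot'])"
```

```text
[0.5476604  0.00208173 0.05341735] [-1.87590641 -0.69243386  3.12869673] [-0.07196938  0.36956871 -0.08970644] 0.556098157416402 [[-9.90863660e-01  1.34867224e-01 -1.98285910e-04]
 [ 1.34867180e-01  9.90863661e-01  2.20743860e-04]
 [ 2.26245415e-04  1.91984807e-04 -9.99999956e-01]]
```

Call:
{"op": "send_rows", "data": {"moves": [[0.02, 0, 0.06, 0, 0, 0, 1], [0, 0, 0.06, 0, 0, 0, 1], [0, 0, 0.06, 0, 0, 0, 1], [0, 0, 0, 0, 0, 0, 1]]}}

```text
time_s: 23.35
position: [0.5476, 0.0021, 0.0496]
tcp_rot: [[-0.991, 0.135, 0.001], [0.135, 0.991, 0.0], [-0.001, 0.0, -1.0]]
force: [-2.3, -0.4, 8.0]
opening: 0.56
```

Call:
{"op": "send_rows", "data": {"moves": [[0.02, 0, 0.06, 0, 0, 0, 1], [0, 0, 0.06, 0, 0, 0, 1], [0, 0, 0, 0, 0, 0, 1]]}}

```text
time_s: 23.72
position: [0.5476, 0.0021, 0.0471]
tcp_rot: [[-0.991, 0.135, 0.002], [0.135, 0.991, -0.0], [-0.002, 0.0, -1.0]]
force: [-2.3, -0.2, 10.2]
opening: 0.563
```

```bash
python3 look.py s8 315,180,350,225 side
python3 - <<'E'
from h import *
d=vision.capture("side"); P=cloud(d)
for v in range(192,224,2):
    print(v,[f"{P[v,u,0]:.3f},{P[v,u,1]:.3f},{P[v,u,2]:.3f}" for u in (326,329,332,335)])
E
```

```text
23.775 [0.5476424  0.00205602 0.04709671] [-1.71503037 -0.2426851  10.33198339] 0.5570995544631702
jig xy of TCP [ 0.00073095 -0.07402153] 82.24475948522748 [-11.5  39.6 100.9   0.   39.4 -93.8]
tip px [334.17901663 209.85874728]
192 ['0.519,0.005,0.135', '0.553,0.026,0.088', '0.521,-0.010,0.146', '0.515,-0.023,0.162']
194 ['0.515,0.002,0.134', '0.555,0.027,0.078', '0.558,0.020,0.082', '0.516,-0.023,0.154']
196 ['0.514,0.001,0.129', '0.515,-0.007,0.136', '0.546,0.010,0.093', '0.554,0.007,0.089']
198 ['0.538,0.021,0.084', '0.512,-0.010,0.134', '0.515,-0.016,0.135', '0.515,-0.024,0.142']
200 ['0.535,0.018,0.081', '0.541,0.014,0.080', '0.507,-0.023,0.143', '0.512,-0.028,0.142']
202 ['0.532,0.016,0.079', '0.537,0.010,0.080', '0.506,-0.025,0.138', '0.509,-0.030,0.140']
204 ['0.527,0.011,0.080', '0.530,0.005,0.083', '0.505,-0.025,0.132', '0.503,-0.035,0.143']
206 ['0.523,0.007,0.081', '0.528,0.002,0.079', '0.503,-0.027,0.128', '0.503,-0.036,0.136']
208 ['0.522,0.006,0.074', '0.525,-0.001,0.077', '0.529,-0.006,0.079', '0.501,-0.038,0.133']
210 ['0.520,0.004,0.070', '0.522,-0.003,0.075', '0.525,-0.010,0.079', '0.501,-0.038,0.126']
212 ['0.521,0.004,0.061', '0.521,-0.005,0.069', '0.524,-0.012,0.074', '0.532,-0.013,0.067']
214 ['0.521,0.004,0.054', '0.522,-0.004,0.061', '0.524,-0.012,0.066', '0.529,-0.016,0.065']
216 ['0.520,0.003,0.048', '0.522,-0.004,0.053', '0.526,-0.011,0.056', '0.531,-0.015,0.054']
218 ['0.522,0.004,0.038', '0.522,-0.005,0.046', '0.526,-0.011,0.048', '0.530,-0.016,0.048']
220 ['0.520,0.002,0.034', '0.524,-0.004,0.035', '0.526,-0.011,0.041', '0.531,-0.016,0.039']
222 ['0.514,-0.003,0.036', '0.519,-0.008,0.035', '0.526,-0.012,0.033', '0.529,-0.018,0.036']
```

View pics/s8.png

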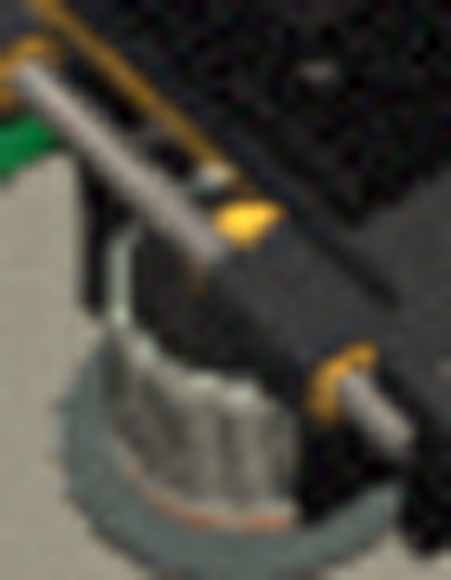

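Call:
{"op": "send_rows", "data": {"moves": [[0.02, 0, 0.06, 0, 0, 0, 1], [0, 0, 0.04, 0, 0, 0, 1], [0, 0, 0, 0, 0, 0, 1]]}}

```text
time_s: 24.2
position: [0.5477, 0.0021, 0.0464]
tcp_rot: [[-0.991, 0.135, 0.004], [0.135, 0.991, -0.001], [-0.004, -0.0, -1.0]]
force: [-4.7, -0.5, 21.9]
opening: 0.555
```

Call:
{"op": "send_rows", "data": {"moves": [[0, 0, 0.04, 0, 0, 0, 1], [0, 0, 0, 0, 0, 0, 1]]}}

```text
time_s: 24.45
position: [0.5477, 0.002, 0.0463]
tcp_rot: [[-0.991, 0.135, 0.004], [0.135, 0.991, -0.001], [-0.004, -0.0, -1.0]]
force: [-5.9, 0.4, 28.9]
opening: 0.557
```

Call:
{"op": "send_rows", "data": {"moves": [[0, 0, -0.03, 0, 0, 0, 1], [0, 0, 0, 0, 0, 0, 1], [0, 0, 0, 0, 0, 0, 1], [0, 0, 0, 0, 0, 0, 1], [0, 0, 0, 0, 0, 0, 1], [0, 0, 0, 0, 0, 0, 1], [0, 0, 0, 0, 0, 0, 1], [0, 0, 0, 0, 0, 0, 1]]}}

```text
time_s: 25.45
position: [0.5477, 0.0021, 0.0464]
tcp_rot: [[-0.991, 0.135, 0.004], [0.135, 0.991, -0.001], [-0.004, -0.0, -1.0]]
force: [-4.6, -0.8, 24.5]
opening: 0.558
```

```bash
python3 look.py s9 230,120,450,310 side; python3 cov.py
python3 - <<'E'
from h import *
d=vision.capture("side"); P=cloud(d)
q=P[198:208,325:330]; q=q[(q[...,2]<.1)&(q[...,2]>.07)]; print("top face z",np.median(q[:,2]),len(q))
for n in ("jar","driver","reel","meter"):
    print(n,[(x["point"],round(x["confidence"],2)) for x in models.landmark_of("side",n)[:1]])
E
```

```text
25.5 [0.5477046  0.0020632  0.04633584] [-4.14533497 -0.27426463 23.56151468] 0.5601420179430017
jig xy of TCP [ 0.00079161 -0.07400603] 82.25207655870591 [-11.5  39.6 101.    0.   39.1 -93.8]
tip px [334.18038727 210.03910015]
0.092 260 258 angle 0.019677177263546602 z at pad x 0.05029507917777265
0.028 205 200 angle 0.0462468109364696 z at pad x 0.05057527929913703
25.55
top face z 0.07904756817150282 47
jar [([375.0, 263.7], 0.66)]
driver [([329.3, 211.8], 0.61)]
reel [([266.7, 159.5], 0.97)]
meter [([209.7, 141.2], 0.95)]
```

View pics/s9.png

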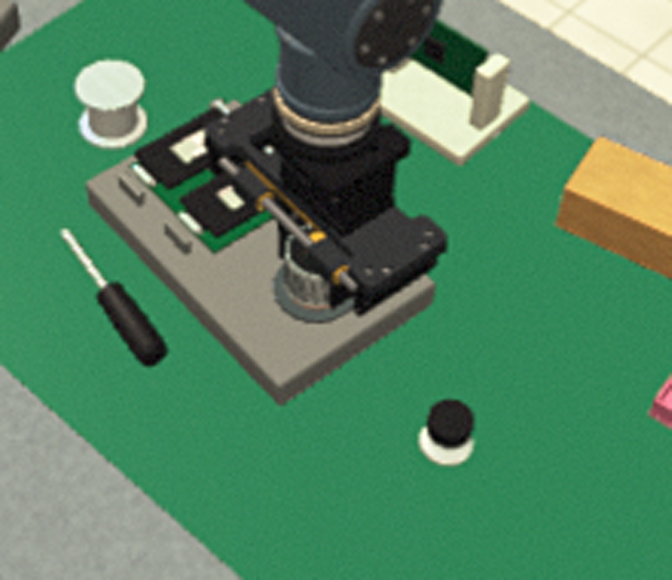

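```bash
python3 -c "
from rig import bot,status
print(bot.hand_in()); print(status.read_state()['position'],status.read_state()['force'])"
```

```text
the job is handed in; nothing more can be done
None
the job is handed in; nothing more can be done
```

I shut both covers, then seated the probe head on the port and held it pushed home, and handed the job in at about 25.6 s.

- **Covers:** I pressed the right cover first, then the left. After I let go, both measured about 0.01 rad open; an unlatched cover would sit near 0.2. The last check read 0.02 for the left and 0.05 for the right. I put the 0.05 down to the gripper blocking part of the view, because the pad height had not changed.
- **Probe head:** I never turned the head. As it came down on the port, its keyways were already close enough to the pins and it dropped over them.
- **Pushed home:** The head moved about 6 mm against the contact ring, with the force rising to about 10 N, then met a hard stop. It was held there for about 1 s at about 24 N. In the depth picture its top face was at 79 mm (78 mm expected at home), which puts the rim well below the pin tops.
- **Bystanders:** The jar, reel and meter were within about 1 pixel of where they started. In the last check the network placed the screwdriver at the port, which is wrong; the picture shows it lying in front of the jig, and the arm never went near it.

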